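# Snap the tool case shut and lock its lid

## Robot

A 6-joint arm with a two-finger parallel gripper is mounted at the origin on the work surface. World frame = base frame: x ahead of the robot, y to its left, z up, the work surface at z = 0. Lengths are in mm, angles in rad, forces in N, time in s.
With the tool pointing down it reaches from about 275 to 825 mm from the base axis. Payload 5.2 kg.
Tool frame: the origin (TCP) lies at the very end of the fingers, on their centre line; the grasp point (between the pads) lies 19 mm behind it; z points along the fingers, y is the line along which they close (so a half turn about z gives the same grasp; the last joint's range is limited). The gripper opens to 93 mm and grips with 3 to 60 N. Pads are 15 mm wide; open, the fingers measure 128 mm over their backs; the gripper's body (75 mm by 188 mm) begins 65 mm behind the grasp point.
Start: joints at [-0.203, 0.259, 1.535, -0, 1.348, -0.203], TCP at [550.005, 0.023, 218.653] pointing down, gripper open.
Joint ranges: [-3.14, 3.14], [-0.91, 2.08], [0.19, 2.58], [-1.22, 4.36], [0.22, 2.71], [-3.12, 3.12]. Speed limits (rad/s): [2.57, 2.57, 3.14, 3.14, 3.14, 3.14].

## Interface

Orientations are given as [roll, pitch, yaw] about the fixed x, y, z axes, in that order (R = Rz(yaw) Ry(pitch) Rx(roll)).
In Python, from bench import robot gives the robot as it stands. The module is installed in compiled form; this text tells all that it offers. Calls block until the motion is done:
- robot.move_ptp(position, orientation): joint-space move of the TCP to a pose.
- robot.move_linear(position, ori=None, speed=150, f_stop=None): straight line of the TCP; ori=None keeps the orientation; speed is the mean speed in mm/s. With f_stop (N) it stops when the force on the tool has changed by that much, and returns True; else False.
- robot.move_j(angles): joint-space move.
- robot.move_gripper(opening): opening from 0.0 (shut) to 1.0 (fully open); the grip force is fixed at half the most; returns when the fingers have stopped.
- robot.sleep(seconds).
- robot.inverse_kinematics(position, orientation): joint angles nearest the present ones, or None.
- robot.get_image(name): name is "scene" or "side" or "wrist"; returns a dict with "img" (420x560x3 uint8, blue, green, red), "fovy" (degrees; the focal length in pixels is half the picture's height over the tangent of half this angle, whatever the lens; pixels are square), "cx", "cy" (the principal point, pixels), "k1" (the pictures are not rectified: a ray, as slopes to the right and down, at radius r is drawn at 1 + k1 r^2 times it, then the intrinsics apply), "eye" and "orientation" of the camera in the world. Camera axes: x right, y down, z forward; pixel columns grow to the right and rows downward; lengths in mm; the calibration is good to about 2 mm. A picture is of the moment at which its call begins. There is no depth.
A pose or a line that the arm cannot do raises robot.MotionError and nothing moves.
- robot.hand_in(): hands the job in; it is judged then, once.
Readings, each from a call of its own:
- robot.current_t(): time.
- robot.current_qpos(): joint angles.
- robot.current_joint_vel(): joint speeds.
- robot.current_joint_efforts(): joint torques, N m.
- robot.current_tcp_pos(): TCP position.
- robot.current_eef_rot(): TCP orientation.
- robot.current_contact_force(): force on the tool from outside, world axes, zero at the start.
- robot.current_ft_torque(): the same for the moment, N m.
- robot.current_gripper_width(): opening from 0.0 (shut) to 1.0 (fully open).
- robot.current_finger_force(): force on a finger pad.
Only numpy, scipy, OpenCV 4.12 (cv2) and the standard library are available. Lean on these libraries where they do the work, as an engineer would, in place of code of your own. Each camera call takes 0.05 s, during which the arm holds its last target. There are 200 camera calls.

## Task

The lid of the black tool case only rests on its two hidden spring catches, one under each end: press it down on its rubber feet with the closed fingertips until both ends have snapped fully home on the rim, and with both home confirm it by a steady push down of at least 15 N for half a second; over 60 N the lid cracks. Then push the steel turn button on the case's front round, by its upright peg, until it points straight across over the lid. Do not disturb the brush wheel, the hammer or the jar around the case.

Things in the scene. Friction and masses are not known exactly. Their poses are not given: they have to be found in the camera images.
- case: fixed black plastic tub, 140 mm (its x) by 240 mm (its y) by 100 mm high, walls 6 mm; origin at the centre of its underside, its front (where the turn button is) looks along its -x. The rim is 100 mm above the origin. A sprung catch sits inside each end wall (near y = +114 and -114 mm); one end takes about 8 to 15 N to snap past it and then drops onto the rim
- lid: loose grey plastic lid, a plate 144 mm (x) by 244 mm (y), 6 mm thick, with a black bow handle along y at its middle (at x = +20 mm, 100 mm long, top 35 mm above the origin) and tongues below that stand in the tub. Origin at the centre of the plate's underside: 100 mm above the case's origin when the lid is fully home, about 110 mm at the start
- lid_end_a (a point): point on the top face of the lid, on its centre line, 100 mm from its middle towards +y, above that end's tongue; 106 mm above the case's origin when that end is home. A round black rubber stacking foot, 24 mm across, stands here to press on: screwed out by an unknown amount, different each time, its top is 6 to 14 mm above this point. It does not give
- lid_end_b (a point): the same at the lid's other end, 100 mm from its middle towards -y, with its own foot
- turn (a joint): steel turn button, pivot (vertical) at (-92, 0) mm in the case's frame, in front of the front wall; flat arm 14 wide, 62 mm long, 108.5 to 115.5 mm above the case's origin: passes over a seated lid, strikes a raised one. 0 rad: arm points to the case's -y, along the wall; 1.57 rad (stop): to its +x, across the lid. Turns anticlockwise from above; stays where left
- turn_peg (a point): centre of the top of the turn button's upright round peg, 12 mm in diameter, 55 mm out from the pivot, standing 30 mm above the arm; its top is 145.5 mm above the case's origin
- wheel: bystander: blue brush wheel lying flat, 68 mm across, with a spindle standing up to 50 mm; origin at the centre of its underside. Leave it alone
- hammer: bystander: hammer 260 mm long lying on the bench beyond the case. Leave it alone
- jar: bystander: amber glass jar with a steel cap, 60 mm across and 70 mm tall; origin at the centre of its underside. Leave it alone

How it is judged:
By the outcome, as a careful person would: the job done as asked, in the order asked, and still so for the second after the job is handed in, with the robot touching nothing.
It also fails if it takes over 58 s, if anything falls off the work surface, if the arm or the gripper's body presses on something with over 40 N, if the wrist force passes 120 N, or if a joint passes its speed limit or range.

## Working session

There is one attempt and no reset: what is moved stays moved. The work goes in short steps, each a Python script; the robot and the scene stay as the last script left them, time stands still between calls to the robot, and variables do not carry over. Pictures are saved under pics/ and viewed, at most 10 in all, crops included, and the job is handed in when it is done.

```bash
mkdir -p pics; python3 - <<'E'
from bench import robot
import cv2
for n in("scene","side","wrist"):
    d=robot.get_image(n); cv2.imwrite(f"pics/{n}0.png",d["img"])
    print(n,{k:v for k,v in d.items() if k!="img"})
print(robot.current_t(),robot.current_eef_rot())
E
```

```text
scene {'fovy': 50.53397691333299, 'cx': 283.0684623984317, 'cy': 208.5037308745473, 'k1': 0.01891353530687412, 'eye': array([1098.75037801,  736.00106226,  700.46666253]), 'orientation': array([-2.19243332, -0.02352243,  2.52711979])}
side {'fovy': 53.59212838429735, 'cx': 283.1615426457985, 'cy': 207.00695631330106, 'k1': -0.02538949422170298, 'eye': array([ 333.81027188, -559.12005696,  709.35053966]), 'orientation': array([-2.28722096, -0.01222018, -0.39491339])}
wrist {'fovy': 69.83205084494298, 'cx': 277.6423913245402, 'cy': 210.18747106430214, 'k1': -0.023733337780793277, 'eye': array([549.24777868,  76.41270409, 384.00526505]), 'orientation': array([2.86636911e+00, 1.81933187e-03, 6.96331276e-04])}
0.15 [-3.14017108e+00 -2.96133634e-04  1.57080874e+00]
```

View pics/scene0.png

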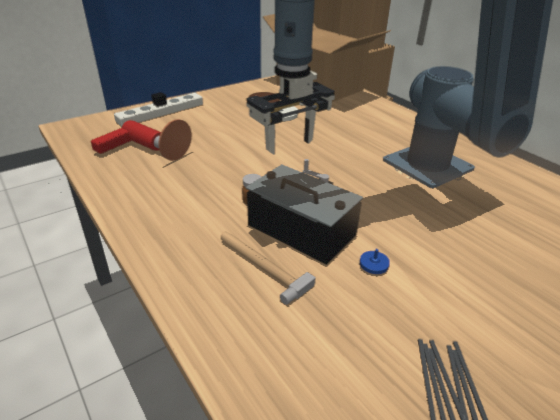

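View pics/side0.png

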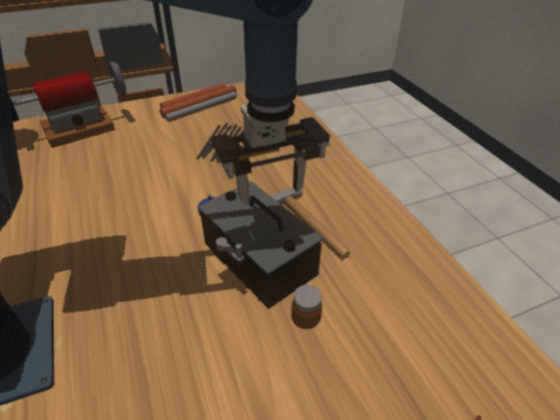

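View pics/wrist0.png

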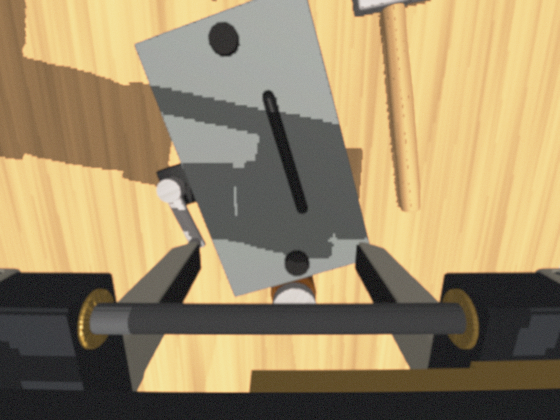

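Wrist view: lid corners are at about (137,44), (305,0), (368,240) and (236,295), feet at (223,39) and (297,263), turn button near (170,190)–(200,243). I'll zoom in on the details.

```bash
python3 - <<'E'
import cv2,numpy as np
w=cv2.imread("pics/wrist0.png");s=cv2.imread("pics/side0.png");c=cv2.imread("pics/scene0.png")
g=lambda im:(255*(im/255.)**.55).astype('uint8')
def cr(im,x,y,ww,hh,k):return cv2.resize(g(im[y:y+hh,x:x+ww]),None,fx=k,fy=k,interpolation=cv2.INTER_CUBIC)
# 800x600 composite
o=np.zeros((600,800,3),'uint8')
o[:300,:400]=cr(w,140,150,100,75*1,4)
o[:300,400:]=cr(s,195,180,134,100,3)[:300,:400]
o[300:,:400]=cr(s,205,220,50,38,8)[:300,:400]
o[300:,400:]=cr(c,235,155,134,100,3)[:300,:400]
cv2.imwrite("pics/z1.png",o)
E
```

```text
(no output)
```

View pics/z1.png

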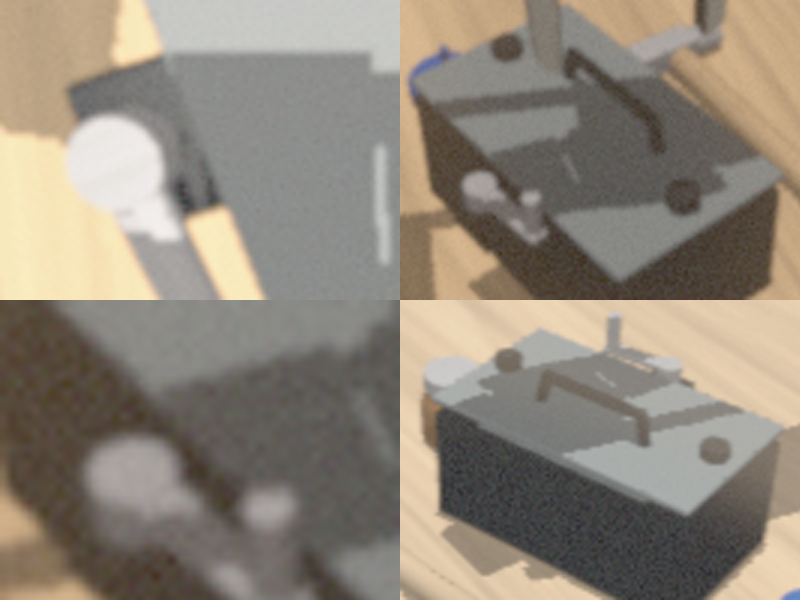

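```bash
cat > vis.py <<'E'
import numpy as np, cv2
from scipy.spatial.transform import Rotation as Ro
def proj(cam,P):
    P=np.atleast_2d(P); q=(P-cam["eye"])@Ro.from_euler('xyz',cam["orientation"]).as_matrix()
    s=q[:,:2]/q[:,2:]; s=s*(1+cam["k1"]*(s**2).sum(1,keepdims=True))
    return s*(210/np.tan(np.radians(cam["fovy"])/2))+[cam["cx"],cam["cy"]]
def c2w(p,pt):   # p=(x,y,yaw)
    c,s=np.cos(p[2]),np.sin(p[2]); return np.array([p[0]+c*pt[0]-s*pt[1],p[1]+s*pt[0]+c*pt[1],pt[2]])
E
cat > fit.py <<'E'
from vis import *
from scipy.optimize import least_squares
cams=dict(
 scene=dict(fovy=50.53397691333299,cx=283.0684623984317,cy=208.5037308745473,k1=0.01891353530687412,eye=np.array([1098.75037801,736.00106226,700.46666253]),orientation=[-2.19243332,-0.02352243,2.52711979]),
 side=dict(fovy=53.59212838429735,cx=283.1615426457985,cy=207.00695631330106,k1=-0.02538949422170298,eye=np.array([333.81027188,-559.12005696,709.35053966]),orientation=[-2.28722096,-0.01222018,-0.39491339]),
 wrist=dict(fovy=69.83205084494298,cx=277.6423913245402,cy=210.18747106430214,k1=-0.023733337780793277,eye=np.array([549.24777868,76.41270409,384.00526505]),orientation=[2.86636911,1.81933187e-03,6.96331276e-04]))
C={'--':(-72,-122),'+-':(72,-122),'++':(72,122),'-+':(-72,122)}
obs=[('wrist','-+',137,44),('wrist','+-',368,240),('wrist','--',236,295),
('scene','--',281.7,165),('scene','+-',245.7,188.3),('scene','++',331,226.7),('scene','-+',362.7,197.7),
('side','-+',199,208.3),('side','--',268.3,274),('side','+-',322.7,239.3),('side','++',251,181.7),
('wrist','a',223,39),('wrist','b',297,263),('scene','a',340,204),('scene','b',271,173.7),('side','a',230.7,194.7),('side','b',289.3,243.3),
('side','p',238.8,245.6),('scene','p',306.3,161)]
def pt(v,k):
    x,y,w,za,zb,ha,hb,th=v; p=(x,y,w)
    if k=='p': return c2w(p,(-92+55*np.sin(th),-55*np.cos(th),145.5))
    if k in 'ab' : return c2w(p,(0,100,za+ha) if k=='a' else (0,-100,zb+hb))
    X,Y=C[k]; return c2w(p,(X,Y,(za+zb)/2+(za-zb)/200*Y))
def f(v):
    r=[proj(cams[c],pt(v,k))[0]-(a,b) for c,k,a,b in obs]
    return np.r_[np.ravel(r),(v[3]-116)/3,(v[4]-116)/3,(v[5]-10)/4,(v[6]-10)/4]
s=least_squares(f,[550,60,.25,116,116,10,10,0],loss='soft_l1')
print(s.x.round(3))
for o,r in zip(obs,f(s.x)[:-4].reshape(-1,2)):print(o[:2],r.round(1))
for k in 'abp':print(k,pt(s.x,k).round(1))
def back(cam,u,z):
    from scipy.optimize import fsolve
    return fsolve(lambda q:proj(cams[cam],[q[0],q[1],z])[0]-u,[550,0])
print('jar',back('side',(308,295),70),'wheel',back('scene',(375,262),15))
E
python3 fit.py
```

```text
[5.36676e+02 4.70760e+01 3.09000e-01 1.11195e+02 1.10673e+02 1.14450e+01
 1.53380e+01 9.20000e-02]
('wrist', '-+') [-2.1  0.4]
('wrist', '+-') [ 4.3 15.5]
('wrist', '--') [-0.8 -0.4]
('scene', '--') [-0.8  0.5]
('scene', '+-') [-0.9  0.3]
('scene', '++') [-0.5  0.7]
('scene', '-+') [0.2 0.5]
('side', '-+') [-1.5 -1.2]
('side', '--') [-0.9  0.2]
('side', '+-') [ 0.3 -0.6]
('side', '++') [-0.7 -0.2]
('wrist', 'a') [ 0.4 -0.5]
('wrist', 'b') [0.1 0.3]
('scene', 'a') [-0.4  0.5]
('scene', 'b') [-0.5  0.5]
('side', 'a') [-0.6  0. ]
('side', 'b') [-0.1  0.5]
('side', 'p') [-0.4 -1. ]
('scene', 'p') [-0.5 -1.3]
a [506.2 142.3 122.6]
b [567.1 -48.2 126. ]
p [470.5 -31.6 145.5]
jar [ 569.75755037 -135.2112279 ] wheel [479.24137778 249.66110131]
```

Fit is consistent to about 1 px; the one outlier was a corner hidden behind a finger. Case at (536.7, 47.1), yaw 0.309, turn angle about 0.09. Next: press the feet.

```bash
cat > press.py <<'E'
from bench import robot
from vis import *
P=(536.7,47.1,.309); ORI=[np.pi,0,np.pi/2+.309]
def press(y,f=25,hold=.8,ztop=140):
    x=c2w(P,(0,y,0))[:2]
    robot.move_linear([*x,ztop+15],ORI)
    hit=robot.move_linear([*x,105],speed=25,f_stop=3); z0=robot.current_tcp_pos()[2]
    st=robot.move_linear([*x,z0-18],speed=8,f_stop=f)
    F=[]
    for _ in range(int(hold/.1)): F.append(round(robot.current_contact_force()[2],1)); robot.sleep(.1)
    print(y,hit,st,'contact z',round(z0,1),'end',robot.current_tcp_pos().round(1),F,'t',robot.current_t())
    robot.move_linear([*x,ztop+15])
E
python3 - <<'E'
from press import *
robot.move_gripper(0.0)
x=c2w(P,(0,100,0))[:2]
robot.move_ptp([*x,180],ORI)
press(100)
E
```

```text
100 True True contact z 125.9 end [505.9 142.  118. ] [np.float64(5.7), np.float64(4.9), np.float64(5.9), np.float64(6.4), np.float64(6.1), np.float64(5.6), np.float64(6.6), np.float64(5.3)] t 5.85
```

```bash
python3 - <<'E'
from press import *
x=c2w(P,(0,100,0))[:2]
robot.move_linear([*x,130],ORI)
print(robot.current_contact_force().round(1))
z=121.
while z>110:
    robot.move_linear([*x,z],speed=20); robot.sleep(.1)
    f=robot.current_contact_force()[2]; print(z,robot.current_tcp_pos()[2].round(1),f.round(1))
    if f>25: break
    z-=.5
robot.sleep(.5);print(robot.current_contact_force().round(1),robot.current_tcp_pos().round(1),robot.current_t())
robot.move_linear([*x,150])
d=robot.get_image("side");import cv2
cv2.imwrite("pics/side1.png",d["img"])
E
```

```text
[ 0.6 -0.5  0.2]
121.0 121.1 -0.6
120.5 120.5 -0.3
120.0 120.0 0.9
119.5 119.5 -0.1
119.0 119.0 -0.8
118.5 118.5 -0.7
118.0 118.1 1.5
117.5 118.0 5.5
117.0 118.0 8.1
116.5 117.9 11.0
116.0 117.9 15.0
115.5 117.9 18.5
115.0 117.8 21.2
114.5 117.8 24.2
114.0 117.7 28.9
[-10.2  -1.8  27.8] [506.6 142.3 117.7] 12.6667
```

End a sits hard at 118, so it is home (12 mm foot). Now end b.

```bash
python3 - <<'E'
from press import *
x=c2w(P,(0,-100,0))[:2]
robot.move_linear([*x,150],ORI)
print(robot.move_linear([*x,108],speed=20,f_stop=3)); z=z0=robot.current_tcp_pos()[2]; print(z0)
while z>z0-18:
    robot.move_linear([*x,z],speed=20); robot.sleep(.05)
    f=robot.current_contact_force()[2]; print(round(z,1),robot.current_tcp_pos()[2].round(1),f.round(1))
    if f>25: break
    z-=.7
robot.sleep(.7);print(robot.current_contact_force().round(1),robot.current_tcp_pos().round(1),robot.current_t())
robot.move_linear([*x,150])
E
```

```text
True
129.46608870370648
129.5 129.5 2.5
128.8 129.4 5.4
128.1 129.0 6.9
127.4 128.3 7.8
126.7 127.5 5.8
126.0 126.4 3.4
125.3 125.1 1.7
124.6 124.2 0.5
123.9 123.5 -0.4
123.2 122.9 -0.2
122.5 122.4 1.5
121.8 121.7 0.1
121.1 121.0 0.0
120.4 120.3 -0.7
119.7 119.7 -0.1
119.0 119.5 6.2
118.3 119.5 9.2
117.6 119.5 13.9
116.9 119.5 18.1
116.2 119.4 23.5
115.5 119.4 27.1
[-10.3   1.7  26.4] [567.3 -48.2 119.4] 22.7167
```

```bash
python3 - <<'E'
from press import *
x=c2w(P,(0,100,0))[:2]
robot.move_linear([*x,150],ORI)
print(robot.move_linear([*x,108],speed=20,f_stop=3)); z0=robot.current_tcp_pos()[2]; print(z0)
for dz in (2,4.5):
    robot.move_linear([*x,z0-dz],speed=10)
    for _ in range(4): print(robot.current_tcp_pos()[2].round(2),robot.current_contact_force()[2].round(1)); robot.sleep(.2)
robot.move_linear([*x,150]); robot.move_linear([*c2w(P,(-150,60,0))[:2],230],ORI)
import cv2
s=robot.get_image("side")["img"];c=robot.get_image("scene")["img"];print(robot.current_t())
g=lambda im:(255*(im/255.)**.55).astype('uint8')
o=[cv2.resize(g(i),(400,600),interpolation=cv2.INTER_CUBIC) for i in (s[175:310,195:285+0],c[150:285,280:370])]
cv2.imwrite("pics/z2.png",cv2.hconcat([cv2.resize(g(s[170:305,195:330]),(400,400)),cv2.resize(g(c[150:285,235:370]),(400,400))]))
E
```

```text
True
116.96168969906333
116.89 15.9
116.95 15.2
116.91 15.1
116.91 15.2
116.78 32.5
116.82 32.8
116.83 31.7
116.83 33.2
30.1833
```

View pics/z2.png

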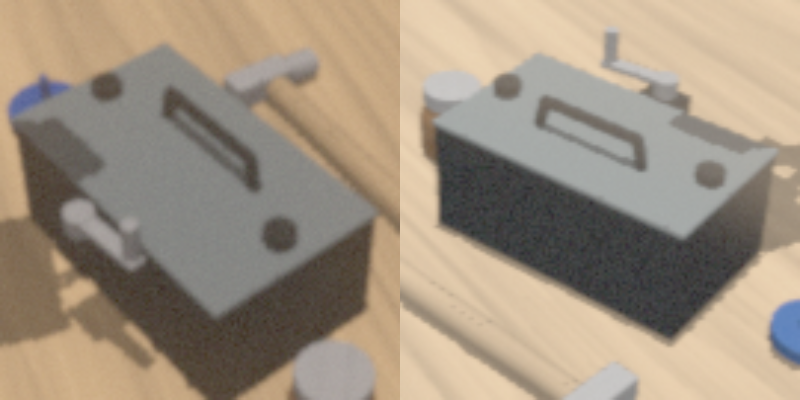

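Lid looks flush at both ends: feet at (106,87)/(280,235) in the left panel, no gap at the rim. I'll recheck b briefly, then push the turn button.

```bash
cat > turn.py <<'E'
from press import *
def tool(th,off,z):
    t=np.array([np.cos(th),np.sin(th)]); peg=np.array([-92+55*np.sin(th),-55*np.cos(th)])
    return c2w(P,(*(peg-off*t),z)),[np.pi,0,P[2]+th]
E
python3 - <<'E'
from turn import *
import sys
x=c2w(P,(0,-100,0))[:2]
robot.move_linear([*x,140],ORI,speed=300)
robot.move_linear([*x,112],speed=30,f_stop=3); z0=robot.current_tcp_pos()[2]
robot.move_linear([*x,z0-3.5],speed=20)
for _ in range(4): print(robot.current_tcp_pos()[2].round(2),robot.current_contact_force()[2].round(1)); robot.sleep(.2)
robot.move_linear([*x,175],speed=200)
print(z0,robot.current_t())
if z0>120.6: sys.exit()
p,o=tool(.09,24,175); robot.move_ptp(p,o)
p,o=tool(.09,24,123); robot.move_linear(p,o,speed=120)
print(robot.current_t(),robot.current_contact_force().round(1))
for th in np.linspace(.15,1.45,8):
    p,o=tool(th,13.5,123); robot.move_linear(p,o,speed=80)
    print(th.round(2),robot.current_contact_force().round(1))
p,o=tool(1.57,5,123); print(robot.move_linear(p,o,speed=30,f_stop=12))
print(robot.current_contact_force().round(1),robot.current_t(), robot.current_tcp_pos()-tool(1.57,13.5,123)[0])
E
```

```text
119.43 25.3
119.41 26.3
119.42 25.0
119.4 25.8
119.53476420237801 33.3583
35.225 [-0.2 -0.3  0.5]
0.15 [ 0.1 -0.3 -0.2]
0.34 [ 0.1 -0.4 -0.1]
0.52 [-0.9 -1.1 -1.2]
0.71 [0.6 0.2 0.7]
0.89 [-0.1 -0.1  0.3]
1.08 [-0.7 -0.4  0.1]
1.26 [ 0.4 -0.4 -0. ]
1.45 [-0.2 -0.9 -0.8]
True
[ 0.8 -4.9  0.5] 38.2333 [-0.21835962 -2.25290084  0.06213082]
```

```bash
python3 - <<'E'
from turn import *
import cv2
p0=robot.current_tcp_pos(); t=np.array([-np.sin(P[2]),np.cos(P[2]),0])
for d in np.arange(1,9):
    robot.move_linear(p0+d*t,speed=20); robot.sleep(.1)
    f=robot.current_contact_force()@t; q=(robot.current_tcp_pos()-p0)@t; print(d,q.round(1),f.round(1))
    if f<-22: break
robot.move_linear(p0-25*t); p=robot.current_tcp_pos(); robot.move_linear([p[0],p[1],200]); robot.move_linear([*c2w(P,(-150,60,0))[:2],240])
g=lambda im:(255*(im/255.)**.55).astype('uint8')
s=robot.get_image("side")["img"];c=robot.get_image("scene")["img"];print(robot.current_t())
cv2.imwrite("pics/z3.png",cv2.hconcat([cv2.resize(g(s[170:305,195:330]),(400,400)),cv2.resize(g(c[150:285,235:370]),(400,400))]))
E
```

```text
1 0.1 -5.0
2 0.2 -9.2
3 0.4 -10.6
4 0.5 -12.7
5 0.7 -16.7
6 0.9 -19.6
7 1.0 -22.4
43.0
```

View pics/z3.png

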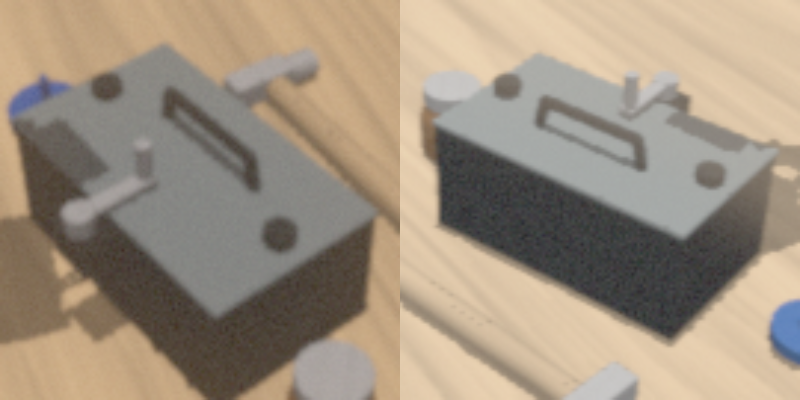

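The arm points straight across (pivot (78,215), peg (143,146) in the left panel) and is firmly at its stop. Bystanders are where they were and the robot is clear.

```bash
python3 -c "
from bench import robot
print(robot.hand_in())"
```

```text
the job is handed in; nothing more can be done
None
```

I pressed both ends of the lid home, confirmed it with steady pushes of about 32 N (end a) and 25 N (end b), turned the button to its stop across the lid, and handed in at about 43 s; no verdict was returned.

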